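# Index the lighthouse carrier to the marking station

### The arm

A 6-joint arm with a two-finger parallel gripper is mounted at the origin on the work surface. World frame = base frame: x ahead of the robot, y to its left, z up, the work surface at z = 0. Lengths are in m, angles in degrees, forces in N, time in s.
With the tool pointing down it reaches from about 0.35 to 0.8 m from the base axis. Payload 7.3 kg.
Tool frame: the origin (TCP) lies at the very end of the fingers, on their centre line; the grasp point (between the pads) lies tcp_to_grasp behind it (tcp_to_grasp is the distance from the TCP to the grasp point, in m); z points along the fingers, y is the line along which they close (so a half turn about z gives the same grasp; the last joint's range is limited). The gripper opens to 85 mm and grips with 20 to 120 N. Pads are 22 mm wide; open, the fingers measure 114 mm over their backs; the gripper's body (76 mm by 85 mm) begins 54 mm behind the grasp point. The pads swing forward as they close: fully open they stand 13 mm farther back than shut.
Start: joints at [-72.594, 19.595, 87.324, -0, 73.075, -8.365], TCP at [0.228, -0.473, 0.196] pointing down, gripper open.
Joint ranges: [-145.02, 145.02], [-44.19, 115.74], [2.07, 154.8], [-57.11, 237.11], [16.16, 152.29], [-177.93, 177.93]. Speed limits (degrees/s): [147.25, 147.25, 180, 180, 180, 180].

### API

Orientations are given as a 3x3 rotation matrix whose columns are the frame's x, y, z axes.
In Python, from plant import * gives the robot as it stands.
- The arm moves only by the shell command python3 -m inch 'ROWS' [FORCE]. ROWS is JSON, a list of rows, each an object with "dp": the shift along the tool's x, y, z in cm, a list of three; "dr": the turn, a rotation vector about the tool's x, y, z in degrees, a list of three; "hand": the opening, from -1 (shut) to 1 (fully open). In form: [{"dp": [tx, ty, tz], "dr": [ax, ay, az], "hand": hand}, ...]. A call has 1 to 5 rows; each row shifts and turns the commanded pose from where the row before left it, along the tool's axes as they then stand; what a row does not reach is not made up. A row lasts 1/8 s, in which the tool goes at most 62.5 mm and 10.7 degrees, less where a joint would pass 70% of its speed; a pose out of reach is approached as far as the arm can. A call with a gripper value outside its range is refused whole. The fingers move at their own pace and stop on an object; FORCE is the grip in N (left out, the last holds). Time passes only in rows, so rows that do not move let the fingers close. It gives the time, the measured TCP pose, the force, the opening and the grip force at its end, in the units of the state.
- state(): the state, without advancing time (a new reading comes with each control period).
- camera(name): name is "scene" or "top"; returns the picture (400x640x3 uint8, red, green, blue); there is no depth.
- camera_info(name): a dict with "fx", "fy", "cx", "cy" (pixels), "view" (4x4, takes a point from world to camera coordinates). Camera axes: x right, y down, z forward; pixel columns grow to the right and rows downward; lengths in m; the calibration is good to about 2 mm. A picture is of the moment at which its call begins. camera_info takes no time and is no camera call.
- finish_job(): hands the job in; it is judged then, once.
The state is a dict: "time_s": time; "q": joint angles; "qd": joint speeds; "joint_efforts": joint torques, N m; "tool_pos": TCP position; "orientation": TCP orientation; "ft_force": force on the tool from outside, world axes, zero at the start; "ft_torque": the same for the moment, N m; "gripper_width": finger opening in m; "finger_force": force on a finger pad.
Only numpy, scipy, OpenCV 4.12 (cv2) and the standard library are available. Lean on these libraries where they do the work, as an engineer would, in place of code of your own. Each camera call takes 0.05 s, during which the arm holds its last target. There are 200 camera calls.

### The job

On the souvenir shop's workbench are two indexing slides. On the slide whose carrier holds the red-and-white striped lighthouse, push the carrier along its rails to the next station, the one with the yellow marks, so that it clicks into the detent there and stays, and then let go of it. Leave the carrier with the blue boat where it stands.

Things in the scene. Friction and masses are not known exactly. Their poses are not given: they have to be found in the camera images.
- lighthouse_slide: Fixed aluminium base of the lighthouse slide, 100 (x) x 380 (y) x 22 mm thick, with two rods and end blocks up to 38 mm high. Origin: centre of its underside, on the table; z up. The carrier travels along y, +y from the load end to the stations. Yellow blocks on both edges at y = +10 mm mark the next station, grey ones at y = +90 mm a later one; brass cross bars form the detents.
- lighthouse_carrier (a joint): Carrier's travel, m: 0 load end (starts at 0 to 0.05), 0.110 yellow detent, 0.190 grey detent, 0.200 stop. Grey plate 74 x 130 mm (y), top 46 mm above the table, centre (red pointers) at slide y = travel - 100 mm. Slides at about 1 N, damped; 22 mm before the station a bar takes about 6 to 15 N to climb, crest 12 mm before it; from 9 mm before, it is drawn in by itself to about 3 mm. Next crest 12 mm beyond.
- lighthouse_handle (a point): Centre of the top of the push post on the lighthouse carrier: upright black cylinder, 20 mm diameter, 50 mm tall, top 96 mm above the table, on the centre line, 45 mm behind the carrier's centre (load-end side); moves with the carrier. The striped lighthouse, 72 mm tall on a black foot 54 mm across, is fixed to the plate 77 mm farther along +y.
- boat_handle (a point): Centre of the top of an equal push post on the other carrier, which holds a blue and white boat (about 60 mm tall) on a like slide, nearer to or farther from the robot. It slides as easily; leave it alone.

How it is judged (in metres and radians):
At the end, for the whole second after the job is handed in: The lighthouse carrier rests in the detent at the yellow marks (travel 0.110 m, within 10 mm), let go of and at rest, and the boat carrier is within 15 mm of where it started (value of joint lighthouse_carrier between 0.1 and 0.12 m and velocity of joint lighthouse_carrier between -0.01 and 0.01 m/s and distance of boat_handle from where it was at the start of the episode below 0.015 m); the robot touches nothing.
It fails at once if the boat carrier is pushed more than 15 mm from where it stood (distance of boat_handle from where it was at the start of the episode above 0.015 m).
It also fails if it takes over 32 s, if anything falls off the work surface, if the arm or the gripper's body presses on something with over 40 N, if the wrist force passes 120 N, or if a joint passes its speed limit or range.

## Working session

There is one attempt and no reset: what is moved stays moved. The work goes in short steps, Python scripts to look and compute and a shell command to move; the robot and the scene stay as the last step left them, time stands still between calls to the robot, and variables do not carry over. Pictures are saved under pics/ and viewed, at most 10 in all, crops included, and the job is handed in when it is done.

```bash
mkdir -p pics
python3 - <<'E'
from plant import *
import cv2
for n in("scene","top"):
    cv2.imwrite(f"pics/{n}0.png",camera(n)[:,:,::-1]); i=camera_info(n); print(n,i)
s=state(); print(s)
E
```

```text
scene {'fx': 458.9811454746668, 'fy': 458.9811454746668, 'cx': 323.5520648873031, 'cy': 191.78697986051895, 'view': array([[ 0.02120713,  0.99972068, -0.01043181,  0.09232617],
       [ 0.85230455, -0.0235323 , -0.5225162 , -0.43123498],
       [-0.52261573,  0.00218999, -0.85256554,  0.99739349],
       [ 0.        ,  0.        ,  0.        ,  1.        ]])}
top {'fx': 512.0711997534221, 'fy': 512.0711997534221, 'cx': 313.69049736948966, 'cy': 207.7864865130624, 'view': array([[-0.00670248, -0.99910243, -0.04182594, -0.06702117],
       [-0.99604786,  0.01037478, -0.08821016,  0.56407714],
       [ 0.08856492,  0.04106941, -0.99522337,  0.84313084],
       [ 0.        ,  0.        ,  0.        ,  1.        ]])}
{'time_s': 0.1, 'q': array([-7.25916797e+01,  1.96333614e+01,  8.73703367e+01,  7.50262748e-04,
        7.30760878e+01, -8.36534720e+00]), 'qd': array([ 0.04416495, -0.04835866, -0.13093248, -0.02614328, -0.05184555,
        0.06914122]), 'joint_efforts': array([ 1.79673079e-03, -4.34445190e+01, -2.46492827e+01, -1.62725155e-04,
        4.69947729e-03, -2.38331189e-06]), 'tool_pos': array([ 0.22818066, -0.4723752 ,  0.19569584]), 'orientation': array([[ 9.00520408e-01,  4.34813559e-01, -4.04661617e-04],
       [ 4.34813694e-01, -9.00519448e-01,  1.33249270e-03],
       [ 2.14980238e-04, -1.37588928e-03, -9.99999030e-01]]), 'ft_force': array([-0.18366338,  0.12115447, -0.07164705]), 'ft_torque': array([-0.03525404, -0.02299401,  0.05015285]), 'finger_force': 0.0, 'gripper_width': 0.08524359256023364}
```

View pics/top0.png

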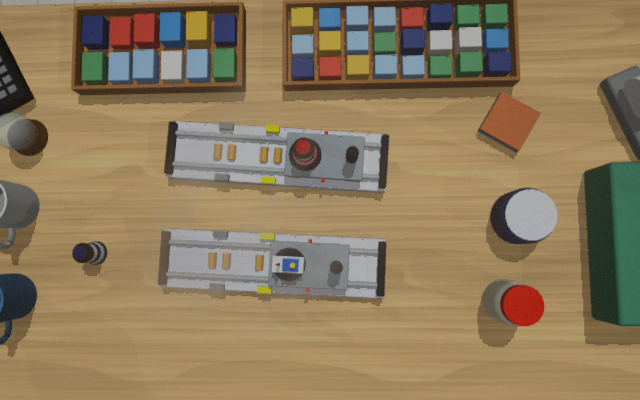

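View pics/scene0.png

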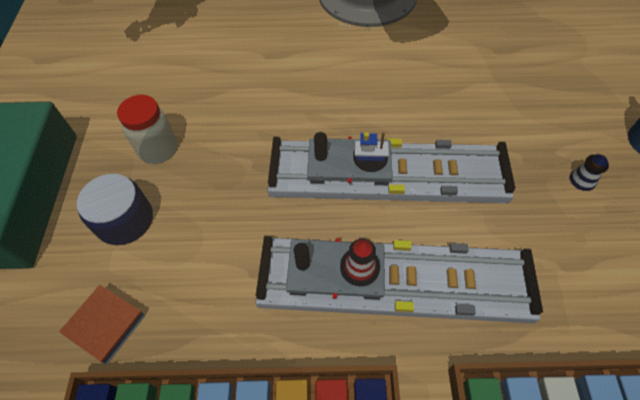

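The lighthouse slide is the far one: top (165–388, 122–190), post top about (352,153). Its pointers are at about (326,132) and (323,180), and its yellow marks at (273,128) and (268,180). +y is to the left. In the scene view its post is at (302,250). Next I measure these with masks.

```bash
cat > h.py <<'E'
from plant import *
import cv2, numpy as np
def ray(n,uv,z):
    i=camera_info(n); V=i["view"]; R=V[:3,:3]; c=-R.T@V[:3,3]
    d=R.T@np.array([(uv[0]-i["cx"])/i["fx"],(uv[1]-i["cy"])/i["fy"],1]); return c+d*(z-c[2])/d[2]
def blobs(im,kind,box,amin=4):
    hsv=cv2.cvtColor(im,cv2.COLOR_RGB2HSV)
    lo,hi={"yellow":((24,150,120),(34,255,255)),"red":((0,150,90),(8,255,255)),"dark":((0,0,0),(180,255,50))}[kind]
    m=cv2.inRange(hsv,lo,hi)
    x0,x1,y0,y1=box; k=np.zeros_like(m); k[y0:y1,x0:x1]=m[y0:y1,x0:x1]
    n,_,st,c=cv2.connectedComponentsWithStats(k)
    return [(c[j].round(1),st[j]) for j in range(1,n) if st[j,4]>=amin]
E
python3 - <<'E'
from h import *
B={"top":dict(yellow=(240,300,115,195),red=(312,340,120,190),dark=(160,395,115,195)),
"scene":dict(yellow=(380,430,232,318),red=(328,345,230,305),dark=(250,545,230,325))}
Z=dict(yellow=.026,red=.046,dark=.096)
for n in B:
    im=camera(n)
    for k,b in B[n].items():
        for c,st in blobs(im,k,b): print(n,k,c,st,ray(n,c,Z[k]).round(4))
E
```

```text
top yellow [272.3 128.1] [266 125  14   8  96] [ 0.7014 -0.0017  0.026 ]
top yellow [268.  180.2] [261 177  15   7  84] [0.6112 0.0056 0.026 ]
top red [326.  132.5] [325 132   3   2   6] [ 0.6874 -0.0942  0.046 ]
top red [322.5 179.6] [321 178   4   4  11] [ 0.6082 -0.0877  0.046 ]
top dark [172.5 131.8] [168 122   9  23 100] [0.6806 0.149  0.096 ]
top dark [382.2 139.4] [382 138   2   4   5] [ 0.663  -0.1825  0.096 ]
top dark [169.5 142.5] [168 142   4   2   4] [0.6634 0.1535 0.096 ]
top dark [350.8 157.8] [346 152  12  11  69] [ 0.6347 -0.1333  0.096 ]
scene yellow [402.1 243.9] [394 240  17   9 132] [0.6096 0.0074 0.026 ]
scene yellow [404.1 305.7] [396 301  17  10 145] [6.994e-01 1.000e-04 2.600e-02]
scene red [337.1 239.4] [335 238   5   4  17] [ 0.6096 -0.0859  0.046 ]
scene red [334.4 295.4] [333 294   4   4  15] [ 0.6899 -0.0924  0.046 ]
scene dark [264. 268.] [257 237  15  62 514] [ 0.67   -0.1789  0.096 ]
scene dark [301.8 256. ] [294 243  16  27 343] [ 0.6552 -0.1324  0.096 ]
scene dark [359.8 266.5] [341 243  39  43 522] [ 0.671 -0.061  0.096]
scene dark [531. 282.] [521 249  21  65 673] [0.6961 0.1435 0.096 ]
scene dark [294. 293.] [291 293   7   1   7] [ 0.7027 -0.1415  0.096 ]
scene dark [302.5 294. ] [301 294   4   1   4] [ 0.7042 -0.1314  0.096 ]
scene dark [367. 297.] [365 297   5   1   5] [ 0.7097 -0.0548  0.096 ]
```

The two views agree:
- Pointer centre (0.649, -0.090) and yellow centre (0.656, 0.003), so 93 mm to go, which fits a start travel of 17 mm.
- Slide axis u ≈ (0.077, 0.997).
- Post ≈ (0.645, -0.135).

I'll close the hand, rise, and turn 30° so that tool -y points along u.

```bash
python3 -m inch '[{"dp":[0,0,-2.5],"dr":[0,0,10],"hand":-1},{"dp":[0,0,-2.5],"dr":[0,0,10],"hand":-1},{"dp":[0,0,-2],"dr":[0,0,10],"hand":-1},{"dp":[3,-2,0],"dr":[0,0,0],"hand":-1},{"dp":[3,-2,0],"dr":[0,0,0],"hand":-1}]'
```

```text
time_s: 0.82
tool_pos: [0.2915, -0.437, 0.2664]
orientation: [[0.997, -0.075, 0.0], [-0.075, -0.997, -0.0], [0.0, 0.0, -1.0]]
ft_force: [0.1, -0.4, -0.5]
gripper_width: -0.0003
finger_force: 0.0
```

```bash
python3 -m inch '[{"dp":[3.5,-2.8,0],"dr":[0,0,0],"hand":-1},{"dp":[3.5,-2.8,0],"dr":[0,0,0],"hand":-1},{"dp":[3.5,-2.8,0],"dr":[0,0,0],"hand":-1},{"dp":[3.5,-2.8,0],"dr":[0,0,0],"hand":-1},{"dp":[3.5,-2.8,0],"dr":[0,0,0],"hand":-1}]'
```

```text
time_s: 1.45
tool_pos: [0.477, -0.3096, 0.2661]
orientation: [[0.997, -0.074, -0.0], [-0.074, -0.997, 0.0], [-0.0, -0.0, -1.0]]
ft_force: [-0.1, -0.9, -0.2]
gripper_width: 0.0003
finger_force: 0.0
```

```bash
cat >> h.py <<'E'
def goto(x,y,z,ang=4.4):
    s=state(); R=np.array(s["orientation"]); t=np.array(s["tool_pos"])
    print("t",s["time_s"],"pos",t.round(4),"dp cm",(R.T@(np.array([x,y,z])-t)*100).round(2))
    a=np.radians(ang); print("ty",R[:,1].round(3),"turn about tool z",round(float(np.degrees(np.arctan2(R[1,1],R[0,1])-np.arctan2(-np.cos(a),-np.sin(a)))),1),"f",np.round(s["ft_force"],1),"w",s["gripper_width"])
E
python3 -c "
from h import *
goto(.6415,-.185,.2)"
```

```text
t 1.45 pos [ 0.477  -0.3096  0.2661] dp cm [ 15.49 -13.64   6.61]
ty [-0.074 -0.997 -0.   ] turn about tool z 0.2 f [-0.1 -0.9 -0.2] w 0.0003188387598403523
```

```bash
python3 -m inch '[{"dp":[3.9,-3.4,0],"dr":[0,0,0],"hand":-1},{"dp":[3.9,-3.4,0],"dr":[0,0,0],"hand":-1},{"dp":[3.9,-3.4,1],"dr":[0,0,0],"hand":-1},{"dp":[3.8,-3.4,2.5],"dr":[0,0,0],"hand":-1},{"dp":[0,0,3],"dr":[0,0,0],"hand":-1}]'
```

```text
time_s: 2.08
tool_pos: [0.6429, -0.1833, 0.1996]
orientation: [[0.998, -0.069, 0.001], [-0.069, -0.998, 0.001], [0.001, -0.001, -1.0]]
ft_force: [-0.7, -0.9, -0.6]
gripper_width: -0.0001
finger_force: 0.0
```

```bash
python3 -c "
from h import *
goto(.6415,-.185,.062)
cv2.imwrite('pics/s1.png',camera('scene')[:,:,::-1])"
```

```text
t 2.075 pos [ 0.6429 -0.1833  0.1996] dp cm [-0.13  0.19 13.76]
ty [-0.069 -0.998 -0.001] turn about tool z 0.4 f [-0.7 -0.9 -0.6] w -0.0001281475332927046
```

View pics/s1.png

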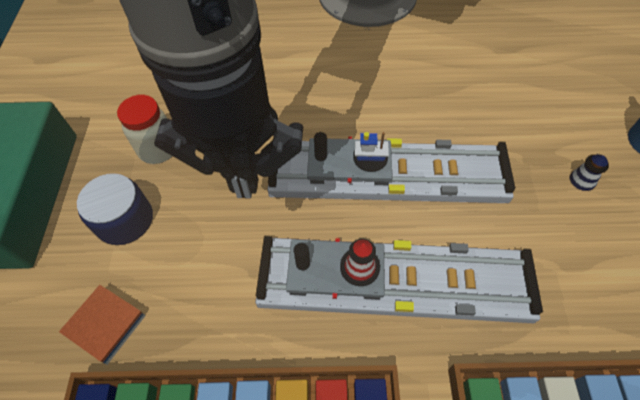

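The fingertip shows at (243,193), hovering behind the far slide's post (302,250), with the way down clear. The outer knuckles sit well above the tips, so I'll push on the top 26 mm of the post, with the TCP at z = 0.070.

```bash
python3 -m inch '[{"dp":[0,0.1,3],"dr":[0,0,0.4],"hand":-1},{"dp":[0,0.1,4],"dr":[0,0,0],"hand":-1},{"dp":[0,0,3],"dr":[0,0,0],"hand":-1},{"dp":[0,0,3],"dr":[0,0,0],"hand":-1},{"dp":[0,0,0],"dr":[0,0,0],"hand":-1}]'
```

```text
time_s: 2.75
tool_pos: [0.6385, -0.1882, 0.0692]
orientation: [[0.997, -0.081, -0.005], [-0.081, -0.997, 0.002], [-0.005, -0.002, -1.0]]
ft_force: [-0.1, -0.8, 0.9]
gripper_width: -0.0
finger_force: 0.0
```

```bash
python3 -c "
from h import *
goto(.6433,-.160,.07)
cv2.imwrite('pics/s2.png',cv2.resize(camera('scene')[100:340,150:470,::-1],None,fx=2.5,fy=2.5))"
```

```text
t 2.75 pos [ 0.6385 -0.1882  0.0692] dp cm [ 0.24 -2.85 -0.08]
ty [-0.081 -0.997 -0.002] turn about tool z -0.3 f [-0.1 -0.8  0.9] w -3.250525166061454e-05
```

View pics/s2.png

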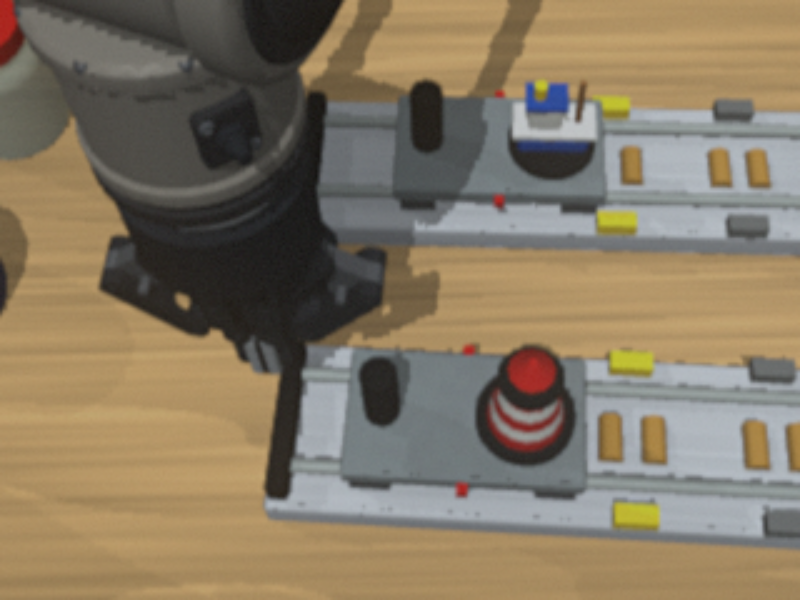

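The post top is at crop (378,368), full (301,247). The visible fingertip is at crop (262,360), full (255,244), which looks somewhat nearer the robot than the post. I'll check both by projection.

```bash
python3 -c "
from h import *
print(ray('scene',(301.3,247.2),.096),ray('top',(352,153.5),.096))
for n in('scene','top'):
  i=camera_info(n)
  for p in [(.6385,-.1882,.069),(.645,-.135,.096)]:
    c=(i['view']@np.r_[p,1])[:3]; print(n,p,i['fx']*c[0]/c[2]+i['cx'],i['fy']*c[1]/c[2]+i['cy'])
cv2.imwrite('pics/t2.png',cv2.resize(camera('top')[90:270,230:470,::-1],None,fx=3,fy=3))"
```

```text
[ 0.64317679 -0.13307846  0.096     ] [ 0.6414294  -0.13522079  0.096     ]
scene (0.6385, -0.1882, 0.069) 260.5283557333347 253.5474398301164
scene (0.645, -0.135, 0.096) 299.7688562609219 248.56122421899224
top (0.6385, -0.1882, 0.069) 384.50047798331866 158.0656316143979
top (0.645, -0.135, 0.096) 351.82772355614355 151.24472937360173
```

View pics/t2.png

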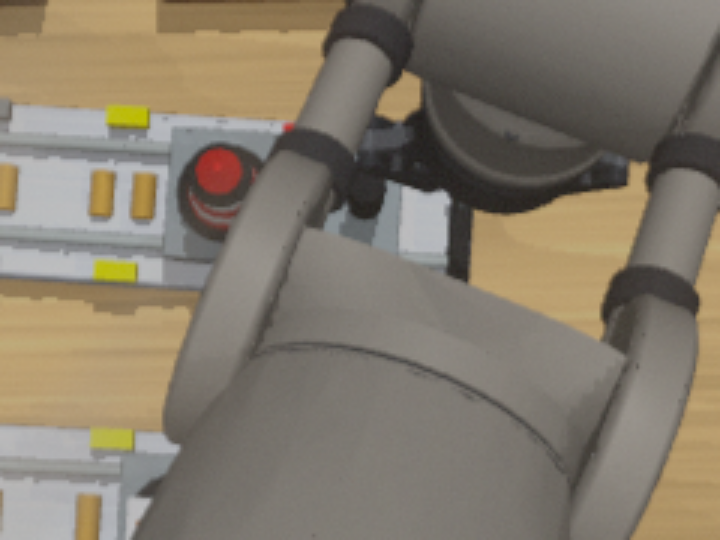

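The post is at (0.643, -0.134) and the TCP lies on its line within a few mm. The top view shows the tool clear of the lighthouse. I'll approach and push gently to a point short of the bar.

```bash
python3 -m inch '[{"dp":[0.2,-1,0],"dr":[0,0,-0.2],"hand":-1},{"dp":[0,-1,0],"dr":[0,0,0],"hand":-1},{"dp":[0,-0.7,0],"dr":[0,0,0],"hand":-1},{"dp":[0,-0.7,0],"dr":[0,0,0],"hand":-1},{"dp":[0,-0.7,0],"dr":[0,0,0],"hand":-1}]'
```

```text
time_s: 3.48
tool_pos: [0.6456, -0.1471, 0.0714]
orientation: [[0.997, -0.077, 0.0], [-0.077, -0.997, -0.0], [0.0, 0.0, -1.0]]
ft_force: [-1.0, 0.3, 0.1]
gripper_width: -0.0002
finger_force: 0.0
```

```bash
python3 -m inch '[{"dp":[0,-0.9,0],"dr":[0,0,0],"hand":-1},{"dp":[0,-0.9,0],"dr":[0,0,0],"hand":-1},{"dp":[0,-0.9,0],"dr":[0,0,0],"hand":-1},{"dp":[0,-0.9,0],"dr":[0,0,0],"hand":-1},{"dp":[0,0,0],"dr":[0,0,0],"hand":-1}]'; python3 -c "
from h import *
goto(.650,-.0725,.07)
im=camera('scene')
for c,st in blobs(im,'red',(320,420,230,305)): print(c,st,ray('scene',c,.046))
for c,st in blobs(im,'yellow',(380,430,232,318)): print(c,st,ray('scene',c,.026))
cv2.imwrite('pics/s3.png',cv2.resize(im[100:340,200:520,::-1],None,fx=2.5,fy=2.5))"
```

```text
time_s: 4.1
tool_pos: [0.6484, -0.111, 0.0713]
orientation: [[0.997, -0.076, -0.0], [-0.076, -0.997, -0.0], [-0.0, 0.0, -1.0]]
ft_force: [0.2, -0.5, -0.7]
gripper_width: 0.0001
finger_force: 0.0
t 4.1 pos [ 0.6484 -0.111   0.0713] dp cm [-0.13 -3.85  0.13]
ty [-0.076 -0.997  0.   ] turn about tool z 0.0 f [ 0.2 -0.5 -0.7] w 6.654951173887865e-05
[362.3 248.2] [353 240  19  18 265] [ 0.62387748 -0.05173576  0.046     ]
[359.7 268.7] [349 263  24   9  42] [ 0.65377294 -0.05718289  0.046     ]
[358.6 276.2] [346 269  28  11  65] [ 0.66433905 -0.05930679  0.046     ]
[334.3 295.3] [333 293   4   5  15] [ 0.68971839 -0.09250712  0.046     ]
[401.9 244.4] [394 240  17  10 149] [0.61036006 0.00702613 0.026     ]
[403.9 306. ] [396 301  17  10 153] [ 6.99841773e-01 -2.03145951e-04  2.60000000e-02]
```

View pics/s3.png

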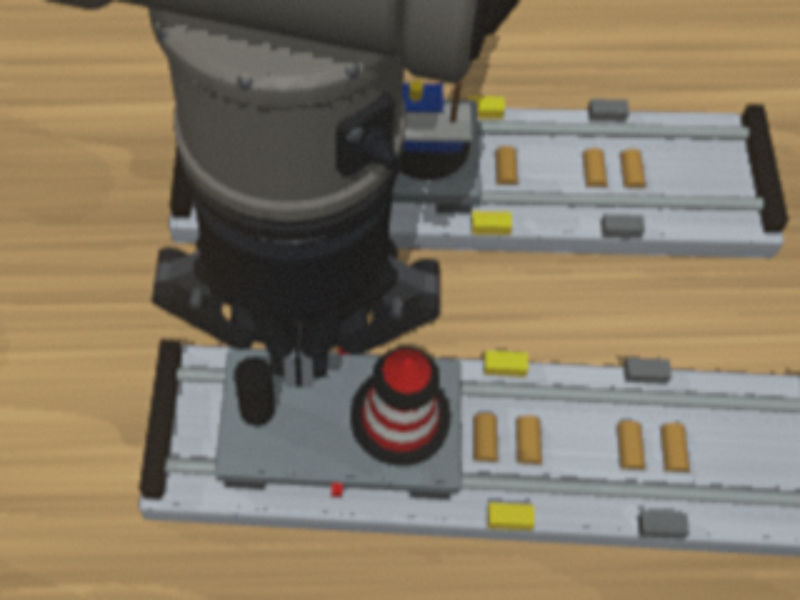

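The carrier hasn't moved: its pointer is still at full (334,295). The fingertip, bottom at crop (298,386), full (319,254), has got past the post, (252,365)–(257,420), without touching it. I'll check the tip's real position.

```bash
python3 -c "
from h import *
i=camera_info('scene');s=state();t=np.array(s['tool_pos']);print(t,[k for k in dir() if 'grasp' in k])
import plant; print([k for k in dir(plant) if not k.startswith('_')], getattr(plant,'tcp_to_grasp',None))
for z in(.0713,.085,.1):
    c=(i['view']@np.r_[t[0],t[1],z,1])[:3]; print(z,i['fx']*c[0]/c[2]+i['cx'],i['fy']*c[1]/c[2]+i['cy'])
print('post base',ray('scene',(303,266),.046),'tip',ray('scene',(319,254),.0713),ray('scene',(319,254),.1))
im=camera('top');cv2.imwrite('pics/t3.png',cv2.resize(im[90:270,230:470,::-1],None,fx=3,fy=3))"
```

```text
[ 0.64840303 -0.11149077  0.07132078] ['tcp_to_grasp']
['MotionError', 'camera', 'camera_info', 'finish_job', 'state', 'tcp_to_grasp'] 0.0187
0.0713 318.8458576390414 258.44158152776697
0.085 318.64005082627557 254.16196198272638
0.1 318.4050929096722 249.27616408981714
post base [ 0.64796028 -0.13335342  0.046     ] tip [ 0.64214742 -0.1111898   0.0713    ] [ 0.65480816 -0.11085052  0.1       ]
```

View pics/t3.png

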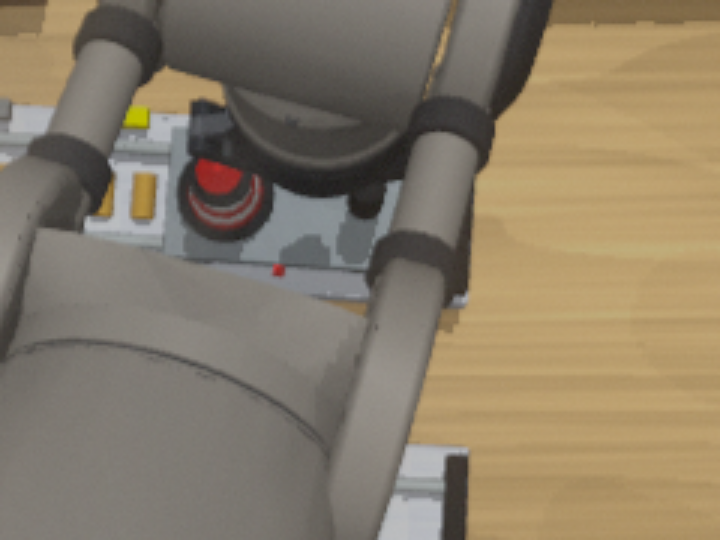

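```bash
python3 -c "
from h import *
im=camera('scene')[205:315,265:400,::-1]
im=np.clip(255*(im/255.)**.5,0,255).astype('uint8')
cv2.imwrite('pics/s4.png',cv2.resize(im,None,fx=5.4,fy=5.4,interpolation=cv2.INTER_CUBIC))
print(state()['tool_pos'],state()['ft_force'])"
```

```text
[ 0.64833656 -0.11204654  0.07130035] [ 0.55891484 -0.15329351  0.569912  ]
```

View pics/s4.png

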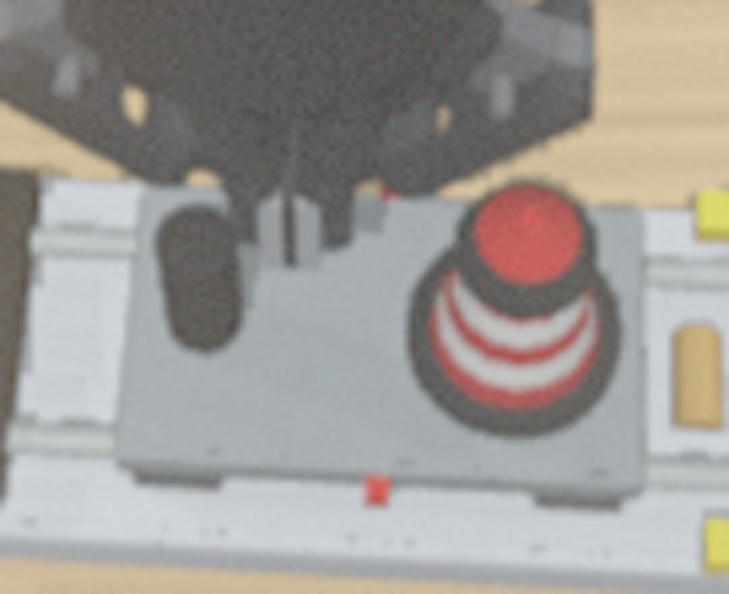

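The pads end at full (319,254). With the pads' near face 11 mm in front of the TCP, that fits a tip about 30–40 mm higher than the reported TCP, so the tip passed over the post. The nominal geometry still allows z = 0.050, above the plate, so I'll go back behind the post and lower in steps while watching the force.

```bash
python3 -m inch '[{"dp":[0,1.6,0],"dr":[0,0,0],"hand":-1},{"dp":[0,1.6,0],"dr":[0,0,0],"hand":-1},{"dp":[0,1.6,0],"dr":[0,0,0],"hand":-1},{"dp":[0,1.6,0],"dr":[0,0,0],"hand":-1},{"dp":[0,0,0],"dr":[0,0,0],"hand":-1}]' && python3 -m inch '[{"dp":[0,0,0.7],"dr":[0,0,0],"hand":-1},{"dp":[0,0,0.7],"dr":[0,0,0],"hand":-1},{"dp":[0,0,0.6],"dr":[0,0,0],"hand":-1},{"dp":[0,0,0],"dr":[0,0,0],"hand":-1}]'; python3 -c "
from h import *
im=camera('scene')[200:330,240:400,::-1]
im=np.clip(255*(im/255.)**.5,0,255).astype('uint8')
cv2.imwrite('pics/s5.png',cv2.resize(im,None,fx=4.5,fy=4.5,interpolation=cv2.INTER_CUBIC))
goto(.643,-.16,.05)"
```

```text
time_s: 4.88
tool_pos: [0.6431, -0.1775, 0.0712]
orientation: [[0.997, -0.079, 0.0], [-0.079, -0.997, -0.0], [0.0, 0.0, -1.0]]
ft_force: [-0.3, 0.6, 0.8]
gripper_width: -0.0001
finger_force: 0.0
time_s: 5.38
tool_pos: [0.643, -0.175, 0.0504]
orientation: [[0.997, -0.077, -0.001], [-0.077, -0.997, 0.001], [-0.001, -0.0, -1.0]]
ft_force: [-0.1, -0.3, -0.2]
gripper_width: 0.0001
finger_force: 0.0
t 5.425 pos [ 0.6433 -0.1753  0.0509] dp cm [-0.15 -1.52  0.09]
ty [-0.077 -0.997 -0.   ] turn about tool z -0.0 f [-0.7 -0.4  1. ] w -0.00020448596518722186
```

View pics/s5.png

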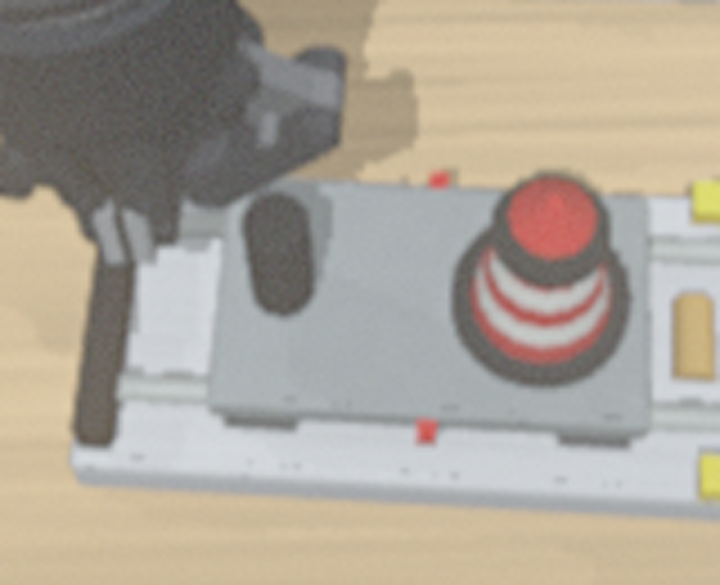

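The tip bottom is at crop (122,263), full (267,258), which again puts it about 25–30 mm above the reported value, clear of everything. Lowering 1 cm more is safe either way, since at worst the plate's rear edge gets pushed. Then I'll push slowly.

```bash
python3 -m inch '[{"dp":[0,0,0.5],"dr":[0,0,0],"hand":-1},{"dp":[0,0,0.5],"dr":[0,0,0],"hand":-1},{"dp":[0,-0.6,0],"dr":[0,0,0],"hand":-1},{"dp":[0,-0.6,0],"dr":[0,0,0],"hand":-1},{"dp":[0,-0.6,0],"dr":[0,0,0],"hand":-1}]' && python3 -m inch '[{"dp":[0,-0.6,0],"dr":[0,0,0],"hand":-1},{"dp":[0,-0.6,0],"dr":[0,0,0],"hand":-1},{"dp":[0,-0.6,0],"dr":[0,0,0],"hand":-1},{"dp":[0,0,0],"dr":[0,0,0],"hand":-1}]'
cat >> h.py <<'E'
def look():
    im=camera('scene'); u=np.array([.077,.997])
    for c,st in blobs(im,'red',(325,440,285,318)):
        p=ray('scene',c,.046)[:2]; print("pointer",c,p.round(4),"to go",round(float((np.array([.6994,.0001])-p)@u)*1000,1),"mm")
    return im
E
python3 -c "
from h import *
look();goto(.65,-.0725,.04)"
```

```text
time_s: 6.05
tool_pos: [0.645, -0.1572, 0.0415]
orientation: [[0.997, -0.077, 0.0], [-0.077, -0.997, -0.0], [0.0, 0.0, -1.0]]
ft_force: [0.1, -1.5, -0.4]
gripper_width: 0.0001
finger_force: 0.3
time_s: 6.55
tool_pos: [0.6462, -0.139, 0.0413]
orientation: [[0.997, -0.077, -0.0], [-0.077, -0.997, 0.0], [-0.0, -0.0, -1.0]]
ft_force: [-0.1, 0.7, 0.7]
gripper_width: -0.0
finger_force: 0.0
pointer [350.4 296.1] [ 0.6913 -0.0716] to go 72.1 mm
t 6.6 pos [ 0.6462 -0.1393  0.0413] dp cm [-0.13 -6.69  0.13]
ty [-0.077 -0.997 -0.   ] turn about tool z -0.0 f [-0.8  1.2 -0.1] w 5.9277032117975185e-05
```

Contact: the carrier has moved about 20 mm, with 72 mm to go. I'll continue to just before the bar.

```bash
python3 -m inch '[{"dp":[0,-0.9,0],"dr":[0,0,0],"hand":-1},{"dp":[0,-0.9,0],"dr":[0,0,0],"hand":-1},{"dp":[0,-0.9,0],"dr":[0,0,0],"hand":-1},{"dp":[0,-0.9,0],"dr":[0,0,0],"hand":-1},{"dp":[0,-0.9,0],"dr":[0,0,0],"hand":-1}]' && python3 -m inch '[{"dp":[0,-0.4,0],"dr":[0,0,0],"hand":-1},{"dp":[0,-0.4,0],"dr":[0,0,0],"hand":-1},{"dp":[0,0,0],"dr":[0,0,0],"hand":-1}]'; python3 -c "
from h import *
look();goto(.65,-.0725,.04)"
```

```text
time_s: 7.22
tool_pos: [0.6497, -0.0941, 0.0413]
orientation: [[0.997, -0.077, 0.0], [-0.077, -0.997, -0.0], [0.0, 0.0, -1.0]]
ft_force: [-0.5, -1.4, -0.8]
gripper_width: 0.0006
finger_force: 0.6
time_s: 7.6
tool_pos: [0.6502, -0.0876, 0.0413]
orientation: [[0.997, -0.077, -0.0], [-0.077, -0.997, -0.001], [-0.0, 0.001, -1.0]]
ft_force: [0.1, -2.9, -1.5]
gripper_width: -0.0004
finger_force: 1.7
pointer [388.8 298.1] [ 0.6952 -0.022 ] to go 22.4 mm
t 7.65 pos [ 0.6502 -0.0875  0.0413] dp cm [-0.14 -1.5   0.13]
ty [-0.077 -0.997  0.001] turn about tool z -0.0 f [ 0.2 -4.3 -0.3] w -0.00012583827855180198
```

The carrier is at the bar with 22 mm to go. I'll climb slowly over the crest, to about 9 mm before the station.

```bash
python3 -m inch '[{"dp":[0,-0.25,0],"dr":[0,0,0],"hand":-1},{"dp":[0,-0.25,0],"dr":[0,0,0],"hand":-1},{"dp":[0,-0.25,0],"dr":[0,0,0],"hand":-1},{"dp":[0,-0.25,0],"dr":[0,0,0],"hand":-1},{"dp":[0,0,0],"dr":[0,0,0],"hand":-1}]'; python3 -c "
from h import *
look();goto(.65,-.0725,.04)"
```

```text
time_s: 8.28
tool_pos: [0.6504, -0.0856, 0.0415]
orientation: [[0.997, -0.079, -0.001], [-0.079, -0.997, -0.011], [0.0, 0.011, -1.0]]
ft_force: [-3.3, -29.8, -1.2]
gripper_width: 0.0005
finger_force: 14.9
pointer [390.4 298.4] [ 0.6957 -0.02  ] to go 20.3 mm
t 8.325 pos [ 0.6504 -0.0856  0.0415] dp cm [-0.15 -1.3   0.14]
ty [-0.079 -0.997  0.011] turn about tool z -0.1 f [ -3.7 -30.2  -1.5] w -0.00031699906129790983
```

30 N without the carrier climbing is too much: something else may be touching. I'll look.

```bash
python3 -c "
from h import *
im=look()[150:330,260:500,::-1]
im=np.clip(255*(im/255.)**.5,0,255).astype('uint8')
cv2.imwrite('pics/s6.png',cv2.resize(im,None,fx=3.3,fy=3.3,interpolation=cv2.INTER_CUBIC))
s=state();print(s['ft_force'],s['ft_torque'],s['tool_pos'])"
```

```text
pointer [390.4 298.4] [ 0.6957 -0.02  ] to go 20.3 mm
[ -3.8452818  -29.00881295  -0.70168416] [-4.65477911  0.66231378  0.10190916] [ 0.65039005 -0.08557471  0.04145702]
```

View pics/s6.png

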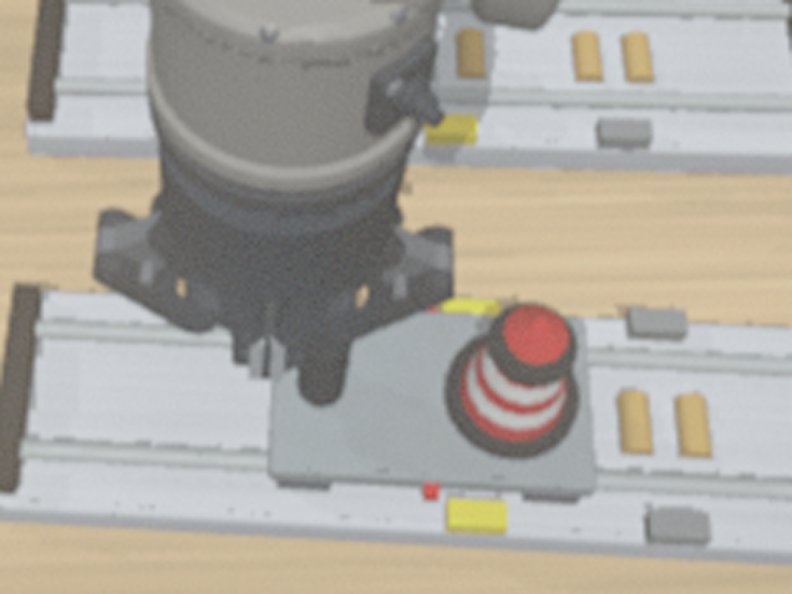

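The picture shows clean contact: the finger at crop (265,350) is against the post at (325,370), pushing the carrier only. The boat slide is well clear. The pointer is at (431,490) and the yellow mark at (476,515). I'll add push in 1 mm steps and watch the force.

```bash
python3 -m inch '[{"dp":[0,-0.1,0],"dr":[0,0,0],"hand":-1},{"dp":[0,0,0],"dr":[0,0,0],"hand":-1}]'; python3 -c "
from h import *
look();goto(.65,-.0725,.04)"
```

```text
time_s: 8.62
tool_pos: [0.6504, -0.0855, 0.0415]
orientation: [[0.997, -0.079, -0.001], [-0.079, -0.997, -0.012], [0.0, 0.012, -1.0]]
ft_force: [-4.4, -32.8, -1.1]
gripper_width: 0.0
finger_force: 16.2
pointer [390.4 298.4] [ 0.6957 -0.02  ] to go 20.3 mm
t 8.675 pos [ 0.6504 -0.0855  0.0415] dp cm [-0.14 -1.29  0.13]
ty [-0.079 -0.997  0.012] turn about tool z -0.2 f [ -5.1 -32.9  -2. ] w -0.00016138074557942305
```

It is a hard block: 3 N more gave 0.1 mm. I'll back off, see whether the carrier springs back, and check for a loaded second contact by pushing again from a slightly higher tip.

```bash
python3 -m inch '[{"dp":[0,0.7,0],"dr":[0,0,0],"hand":-1},{"dp":[0,0.8,0],"dr":[0,0,0],"hand":-1},{"dp":[0,0,-0.5],"dr":[0,0,0],"hand":-1},{"dp":[0,0,-0.5],"dr":[0,0,0],"hand":-1},{"dp":[0,0,0],"dr":[0,0,0],"hand":-1}]'; python3 -c "
from h import *
look();goto(.65,-.0725,.04)"; python3 -m inch '[{"dp":[0,-0.4,0],"dr":[0,0,0],"hand":-1},{"dp":[0,-0.3,0],"dr":[0,0,0],"hand":-1},{"dp":[0,0,0],"dr":[0,0,0],"hand":-1}]'; python3 -c "
from h import *
look();goto(.65,-.0725,.04)"
```

```text
time_s: 9.3
tool_pos: [0.6505, -0.0902, 0.0522]
orientation: [[0.997, -0.076, 0.001], [-0.076, -0.997, -0.0], [0.001, 0.0, -1.0]]
ft_force: [-0.2, -0.4, 0.1]
gripper_width: -0.0001
finger_force: 0.0
pointer [388.5 298.4] [ 0.6956 -0.0225] to go 22.8 mm
t 9.35 pos [ 0.6503 -0.0902  0.0518] dp cm [-0.16 -1.77  1.18]
ty [-0.076 -0.997  0.   ] turn about tool z 0.0 f [-0.1  0.3 -0.3] w -3.874591757615274e-05
time_s: 9.72
tool_pos: [0.6504, -0.0856, 0.0512]
orientation: [[0.997, -0.077, -0.0], [-0.077, -0.997, -0.003], [-0.0, 0.003, -1.0]]
ft_force: [-1.8, -7.7, -0.2]
gripper_width: 0.0001
finger_force: 3.4
pointer [389.4 298.4] [ 0.6956 -0.0213] to go 21.6 mm
t 9.775 pos [ 0.6504 -0.0857  0.0512] dp cm [-0.14 -1.31  1.12]
ty [-0.077 -0.997  0.003] turn about tool z -0.0 f [-1.  -7.4 -1.1] w -0.00010504296851623247
```

The carrier sprang back to 22.8 mm, so the resistance is the bar itself. Contact is the same at the higher tip, so it is on the post. I'll continue from here.

```bash
for i in 1 2; do python3 -m inch '[{"dp":[0,-0.2,0],"dr":[0,0,0],"hand":-1},{"dp":[0,0,0],"dr":[0,0,0],"hand":-1}]' | grep -E "tool_pos|ft_f"; python3 -c "
from h import *
look()"; done
```

```text
tool_pos: [0.6504, -0.0851, 0.0512]
ft_force: [-1.5, -13.1, -1.0]
pointer [389.5 298.5] [ 0.6958 -0.0212] to go 21.5 mm
tool_pos: [0.6504, -0.0847, 0.0512]
ft_force: [-1.2, -16.9, -1.6]
pointer [389.5 298.4] [ 0.6956 -0.0212] to go 21.5 mm
```

```bash
python3 -c "
from h import *
s=state();print(s['joint_efforts'].round(2),s['ft_force'].round(1),s['ft_torque'].round(2),s['q'].round(2),s['tool_pos'])
im=camera('scene')
for box in [(270,330,140,190),(270,420,100,215)]:
  for k in('red','yellow'):
    for c,st in blobs(im,k,box): print(k,c,ray('scene',c,.046 if k=='red' else .026).round(4))
im=camera('top')
for c,st in blobs(im,'red',(240,345,120,200),3): print('top',c,st[4],ray('top',c,.046).round(4))
"
```

```text
[ 1.107e+01 -5.938e+01 -2.189e+01  4.570e+00  6.100e-01  4.000e-02] [ -1.8 -17.7  -0.7] [-2.74  0.32 -0.02] [-13.9   40.67  75.14  -0.43  64.13  80.75] [ 0.65044977 -0.08473791  0.05120902]
yellow [398.3 142.4] [0.4276 0.0213 0.026 ]
yellow [396.9 187.6] [0.5146 0.0099 0.026 ]
top [256.1 143.8] 180 [0.6701 0.023  0.046 ]
top [272.3 153. ] 11 [ 0.654  -0.0042  0.046 ]
top [265.4 155.4] 14 [0.6502 0.0074 0.046 ]
top [257. 158.] 3 [0.646  0.0214 0.046 ]
top [264.5 161.8] 4 [0.6394 0.0088 0.046 ]
top [279.7 176.3] 3 [ 0.6146 -0.0166  0.046 ]
```

The force is real: the joint-1 torque of 11 N m matches 17 N at 0.65 m. The contact is where the finger backs flare against the post's top edge, which is a poor place to push hard. I'll grip the post with the pads instead and drive the carrier that way. First: back off, rise, turn 90° and open.

```bash
python3 -m inch '[{"dp":[0,1.2,0],"dr":[0,0,0],"hand":-1},{"dp":[0,0.6,-2],"dr":[0,0,0],"hand":-1},{"dp":[0,0,-4],"dr":[0,0,-5],"hand":-1},{"dp":[0,0,-4],"dr":[0,0,-10],"hand":0},{"dp":[0,0,-2],"dr":[0,0,-10],"hand":1}]' | grep time; python3 -m inch '[{"dp":[0,0,0],"dr":[0,0,-10],"hand":1},{"dp":[0,0,0],"dr":[0,0,-10],"hand":1},{"dp":[0,0,0],"dr":[0,0,-10],"hand":1},{"dp":[0,0,0],"dr":[0,0,-10],"hand":1},{"dp":[0,0,0],"dr":[0,0,-10],"hand":1}]'|grep time; python3 -m inch '[{"dp":[0,0,0],"dr":[0,0,-10],"hand":1},{"dp":[0,0,0],"dr":[0,0,-5],"hand":1},{"dp":[0,0,0],"dr":[0,0,0],"hand":1}]'; python3 -c "
from h import *
look();goto(.649,-.0645,.05)"
```

```text
time_s: 11.1
time_s: 11.72
time_s: 12.1
tool_pos: [0.6494, -0.0973, 0.1711]
orientation: [[0.078, 0.997, -0.0], [0.997, -0.078, 0.001], [0.001, -0.0, -1.0]]
ft_force: [-0.1, -0.0, 0.6]
gripper_width: 0.0855
finger_force: 0.0
pointer [388.5 298.4] [ 0.6956 -0.0225] to go 22.8 mm
t 12.15 pos [ 0.6494 -0.0974  0.1711] dp cm [ 3.28 -0.29 12.12]
ty [ 0.997 -0.079 -0.   ] turn about tool z 89.9 f [-0.2  0.1 -0.1] w 0.08558670749908832
```

```bash
python3 -m inch '[{"dp":[1.6,-0.2,0],"dr":[0,0,0],"hand":1},{"dp":[1.7,-0.1,0],"dr":[0,0,0],"hand":1},{"dp":[0,0,3],"dr":[0,0,0],"hand":1},{"dp":[0,0,3],"dr":[0,0,0],"hand":1},{"dp":[0,0,2],"dr":[0,0,0],"hand":1}]' | grep -E "pos|ft_f"; python3 -m inch '[{"dp":[0,0,1.5],"dr":[0,0,0],"hand":1},{"dp":[0,0,1.5],"dr":[0,0,0],"hand":1},{"dp":[0,0,1],"dr":[0,0,0],"hand":1},{"dp":[0,0,0],"dr":[0,0,0],"hand":1}]'; python3 -c "
from h import *
look();goto(.649,-.0645,.05)"
```

```text
tool_pos: [0.6484, -0.0629, 0.0899]
ft_force: [-0.4, -0.4, 0.5]
time_s: 13.28
tool_pos: [0.6486, -0.0646, 0.0506]
orientation: [[0.077, 0.997, -0.001], [0.997, -0.077, 0.0], [0.0, -0.001, -1.0]]
ft_force: [-0.1, -0.4, 1.1]
gripper_width: 0.0852
finger_force: 0.0
pointer [388.5 298.4] [ 0.6956 -0.0225] to go 22.8 mm
t 13.325 pos [ 0.6491 -0.0647  0.0514] dp cm [ 0.02 -0.01  0.14]
ty [ 0.997 -0.077  0.   ] turn about tool z 90.0 f [ 0.  -0.1  0.9] w 0.0853858099803407
```

In place, with no contact. Now I close on the post.

```bash
python3 -m inch '[{"dp":[0,0,0],"dr":[0,0,0],"hand":0},{"dp":[0,0,0],"dr":[0,0,0],"hand":-1},{"dp":[0,0,0],"dr":[0,0,0],"hand":-1},{"dp":[0,0,0],"dr":[0,0,0],"hand":-1},{"dp":[0,0,0],"dr":[0,0,0],"hand":-1}]' 60; python3 -c "
from h import *
look();goto(.649,-.0645,.05)"
```

```text
time_s: 13.95
tool_pos: [0.6505, -0.065, 0.052]
orientation: [[0.077, 0.997, 0.003], [0.997, -0.077, -0.001], [-0.0, 0.004, -1.0]]
ft_force: [5.6, -0.1, 0.6]
gripper_width: 0.0167
finger_force: 58.6
pointer [388.5 298.2] [ 0.6953 -0.0224] to go 22.8 mm
t 14.0 pos [ 0.6505 -0.065   0.052 ] dp cm [ 0.04 -0.15  0.2 ]
ty [ 0.997 -0.077  0.004] turn about tool z 90.0 f [ 5.5 -0.3  0.4] w 0.016562534080516323
```

Gripped: 17 mm across the post, 59 N. Now I push along tool +x.

```bash
python3 -m inch '[{"dp":[0.3,0,0],"dr":[0,0,0],"hand":-1},{"dp":[0.3,0,0],"dr":[0,0,0],"hand":-1},{"dp":[0,0,0],"dr":[0,0,0],"hand":-1}]'; python3 -c "
from h import *
look();goto(.649,-.0645,.05)"
```

```text
time_s: 14.38
tool_pos: [0.6506, -0.0634, 0.052]
orientation: [[0.078, 0.997, 0.003], [0.997, -0.078, -0.007], [-0.006, 0.003, -1.0]]
ft_force: [3.9, -15.4, -0.5]
gripper_width: 0.0167
finger_force: 58.6
pointer [389.8 298.3] [ 0.6955 -0.0208] to go 21.1 mm
t 14.425 pos [ 0.6506 -0.0633  0.052 ] dp cm [-0.13 -0.15  0.2 ]
ty [ 0.997 -0.078  0.003] turn about tool z 89.9 f [  4.2 -15.2   0.3] w 0.01669790984641564
```

```bash
for i in 1 2; do python3 -m inch '[{"dp":[0.25,0,0],"dr":[0,0,0],"hand":-1},{"dp":[0.25,0,0],"dr":[0,0,0],"hand":-1},{"dp":[0,0,0],"dr":[0,0,0],"hand":-1}]' 100| grep -E "time|pos|ft_f|width"; python3 -c "
from h import *
look()"; done
```

```text
time_s: 14.8
tool_pos: [0.6511, -0.0563, 0.0522]
ft_force: [5.3, -1.0, 1.5]
gripper_width: 0.0151
pointer [395.5 298.8] [ 0.6963 -0.0135] to go 13.8 mm
time_s: 15.22
tool_pos: [0.6517, -0.0488, 0.0522]
ft_force: [4.9, 0.1, 0.1]
gripper_width: 0.0146
pointer [401.  298.9] [ 0.6967 -0.0064] to go 6.7 mm
```

It climbed over, with 6.7 mm left. I'll bring it 0.5 cm further in, then open.

```bash
python3 -m inch '[{"dp":[0.25,0,0],"dr":[0,0,0],"hand":-1},{"dp":[0.25,0,0],"dr":[0,0,0],"hand":-1},{"dp":[0,0,0],"dr":[0,0,0],"hand":-1}]'; python3 -c "
from h import *
look()"; python3 -m inch '[{"dp":[0,0,0],"dr":[0,0,0],"hand":0.5},{"dp":[0,0,0],"dr":[0,0,0],"hand":1},{"dp":[0,0,0],"dr":[0,0,0],"hand":1},{"dp":[0,0,0],"dr":[0,0,0],"hand":1},{"dp":[0,0,0],"dr":[0,0,0],"hand":1}]'; python3 -c "
from h import *
look()"
```

```text
time_s: 15.65
tool_pos: [0.6522, -0.0438, 0.0522]
orientation: [[0.077, 0.997, 0.004], [0.997, -0.077, -0.001], [-0.0, 0.004, -1.0]]
ft_force: [4.7, 0.2, 1.5]
gripper_width: 0.0147
finger_force: 98.2
pointer [405.  299.1] [ 0.697  -0.0012] to go 1.5 mm
time_s: 16.32
tool_pos: [0.6505, -0.0438, 0.0513]
orientation: [[0.077, 0.997, -0.0], [0.997, -0.077, -0.0], [-0.0, -0.0, -1.0]]
ft_force: [-0.2, -0.5, 0.1]
gripper_width: 0.0855
finger_force: 0.0
pointer [404.9 299. ] [ 0.6969 -0.0014] to go 1.6 mm
```

Released and resting 1.6 mm from the mark. I'll lift straight up.

```bash
python3 -m inch '[{"dp":[0,0,-2],"dr":[0,0,0],"hand":1},{"dp":[0,0,-4],"dr":[0,0,0],"hand":1},{"dp":[0,0,-4],"dr":[0,0,0],"hand":1},{"dp":[0,0,-2],"dr":[0,0,0],"hand":1},{"dp":[0,0,0],"dr":[0,0,0],"hand":1}]'; python3 -m inch '[{"dp":[0,0,0],"dr":[0,0,0],"hand":1},{"dp":[0,0,0],"dr":[0,0,0],"hand":1}]' | grep ft_f; python3 -c "
from h import *
im=look()
for c,st in blobs(im,'red',(335,365,130,190)): print('boat',c,st)
print(finish_job())"
```

```text
time_s: 17.0
tool_pos: [0.6515, -0.0439, 0.1732]
orientation: [[0.077, 0.997, 0.004], [0.997, -0.077, -0.001], [-0.0, 0.004, -1.0]]
ft_force: [-0.1, -0.2, -0.2]
gripper_width: 0.0852
finger_force: 0.0
ft_force: [-0.9, 0.8, -0.1]
pointer [404.9 299. ] [ 0.6969 -0.0014] to go 1.6 mm
boat [349.4 136.8] [348 136   4   2   5]
boat [349.2 179.5] [348 178   4   4  13]
the job is handed in; nothing more can be done
None
```

Job handed in at about 17 s: the lighthouse carrier rests about 1.6 mm (camera estimate) from the yellow marks, let go of and with the arm clear above it, and the boat carrier showed no sign of having moved; the hand-in returned no verdict.

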